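# Close the casting frame with its end board

## Task

Close the open end of the plywood casting frame for the next pour: take the wide board out of the board rack and slide it upright down into the pair of grooves at the frame's open end until it stands fully home on the frame's floor, then let go of it. Lower it in, do not let it drop, and leave the narrow board standing in its rack slot.

Things in the scene. Friction and masses are not known exactly. Their poses are not given: they have to be found in the camera images.
- wide_board: Plain plywood board, 12 mm thick, 120 mm wide, 110 mm tall, 0.1 kg, upright in either of the two slots of a fixed plywood rack (foot 160x140 mm). Origin: centre of its underside, 10 mm above the bench. x across the thickness, y along the width, z up (top edge z = 110 mm); front and back alike. Slot rails hide its lowest 32 mm; above that it is free to pinch across the thickness.
- narrow_board: Plain plywood board, 12 mm thick, 80 mm wide, 110 mm tall, upright in the rack's other slot, parallel to the wide board and 110 mm in front of or behind it. Origin: centre of its underside; axes as for the wide board. Too narrow for the frame; it stays there.
- casting_frame: Fixed open plywood box, 180x190 mm, floor 12 mm thick, no lid and no front (open end at its -x). Origin: centre of its underside. Side walls (y = +-65 to +-80 mm), back wall and groove cleats end 78 mm above the bench; metal lips at the grooves reach 98 mm and lean outward. A 20 mm high plaster block lies on its floor near x = 25 mm.
- groove_seat (a point): Where the centre of the wide board's underside must rest: on the frame's floor, 12 mm above the bench, midway between the two grooves. x across the board's thickness and into the frame, y from groove to groove, z up. Grooves are vertical, 18 mm wide in x, 130 mm apart bottom to bottom in y; the lips widen the mouth to about 42 mm in x and 155 mm in y, 86 mm above the point.
Things that resemble listed ones, but are neither listed nor needed, are in the scene too. Leave any black look-alike of the wide_board alone.

How it is judged (in metres and radians):
At the end, for the whole second after the job is handed in: The wide board stands upright (7 degrees) and square (10 degrees) in both grooves, underside centre within 12 mm of the seat sideways and at most 6 mm above the frame's floor, at rest; the narrow board still stands upright (11 degrees), within 20 mm of where it was in its rack slot (z of wide_board in the frame of groove_seat below 0.006 m and horizontal distance between wide_board and groove_seat below 0.012 m and angle between wide_board's own z axis and vertical below 0.12 rad and angle between the x axis of wide_board and the x axis of groove_seat, either way round below 0.17 rad and linear speed of wide_board below 0.02 m/s and distance of narrow_board from where it was at the start of the episode below 0.02 m and angle between narrow_board's own z axis and vertical below 0.2 rad); the robot touches nothing.
It fails at once if the wide board is dropped into the frame (falls about 25 mm or more) (horizontal distance between wide_board and groove_seat below 0.04 m and z of wide_board in the frame of groove_seat below 0.12 m and linear speed of wide_board above 0.7 m/s).
It also fails if it takes over 45 s, if anything falls off the work surface, if the arm or the gripper's body presses on something with over 40 N, if the wrist force passes 120 N, or if a joint passes its speed limit or range.

## Robot

A 7-joint arm with a two-finger parallel gripper is mounted at the origin on a cart in front of the work surface, level with it; the furniture and walls round the work are solid. World frame = base frame: x ahead of the robot, y to its left, z up, the work surface at z = 0. Lengths are in mm, angles in rad, forces in N, time in s.
With the tool pointing down it reaches from about 350 to 900 mm from the base axis. Payload 7.2 kg.
Tool frame: the origin (TCP) lies on the mounting face of the last link; the fingertips stand 173 mm ahead of it and the grasp point (between the pads) lies 155 mm ahead of it; z points along the fingers, y is the line along which they close (so a half turn about z gives the same grasp; the last joint's range is limited). The gripper opens to 85 mm and grips with 20 to 120 N. Pads are 22 mm wide; open, the fingers measure 114 mm over their backs; the gripper's body (76 mm by 85 mm) begins 54 mm behind the grasp point. The pads swing forward as they close: fully open they stand 13 mm farther back than shut.
Start: joints at [-1.317, 0.411, -0.013, 1.596, 0.006, 1.134, -0.082], TCP at [197.68, 592.913, 404.697] pointing down, gripper open.
Joint ranges: [-2.95, 2.95], [-0.29, 1.99], [-1.47, 1.44], [0.14, 2.54], [-1.03, 4.17], [0.13, 1.85], [-2.86, 2.86]. Speed limits (rad/s): [2.39, 2.39, 3.01, 3.01, 3.14, 3.14, 3.14].

## Interface

Orientations are given as a 3x3 rotation matrix whose columns are the frame's x, y, z axes.
In Python, from bench import robot gives the robot as it stands. The module is installed in compiled form; this text tells all that it offers.
- The arm moves only by the tool send_rows, never from a script. Its arguments are lists of equal length, an entry for each row: "offset": the shift along the tool's x, y, z in m, a list of three; "twist": the turn, a rotation vector about the tool's x, y, z in degrees, a list of three. A call has 1 to 20 rows; each row shifts and turns the commanded pose from where the row before left it, along the tool's axes as they then stand; what a row does not reach is not made up. A row lasts 1/10 s, in which the tool goes at most 50 mm and 8.59 degrees, less where a joint would pass 70% of its speed; a pose out of reach is approached as far as the arm can. A call with a gripper value outside its range is refused whole. "hand" is the finger opening in m, from 0 to 0.0854, set as the call begins (left out, the last holds). The fingers move at their own pace and stop on an object; the grip force is fixed at half the most. Time passes only in rows, so rows that do not move let the fingers close. It gives the time, the measured TCP pose, the force, the opening and the grip force at its end, in the units of the state.
- robot.observe(): the state, without advancing time (a new reading comes with each control period).
- robot.get_image(name): name is "scene" or "side" or "wrist"; returns the picture (384x512x3 uint8, red, green, blue); there is no depth.
- robot.calibration(name): a dict with "intrinsics" (3x3 intrinsics, pixels), "rvec" (rotation vector, rad) and "tvec" (3), from world to camera coordinates, as OpenCV has them. Camera axes: x right, y down, z forward; pixel columns grow to the right and rows downward; lengths in mm; the calibration is good to about 2 mm. A picture is of the moment at which its call begins: read the wrist's pose just before it. calibration takes no time and is no camera call; for the wrist camera it gives the pose at the moment of the call.
- robot.close_job(): hands the job in; it is judged then, once.
The state is a dict: "time_s": time; "qpos": joint angles; "qvel": joint speeds; "joint_efforts": joint torques, N m; "position": TCP position; "ee_rot": TCP orientation; "wrist_force": force on the tool from outside, world axes, zero at the start; "wrist_torque": the same for the moment, N m; "finger_gap": finger opening in mm; "finger_force": force on a finger pad.
Only numpy, scipy, OpenCV 4.12 (cv2) and the standard library are available. Lean on these libraries where they do the work, as an engineer would, in place of code of your own. Each camera call takes 0.05 s, during which the arm holds its last target. There are 200 camera calls.

## Working session

There is one attempt and no reset: what is moved stays moved. The work goes in short steps, Python scripts to look and compute and a tool call to move; the robot and the scene stay as the last step left them, time stands still between calls to the robot, and variables do not carry over. Pictures are saved under pics/ and viewed, at most 10 in all, crops included, and the job is handed in when it is done.

Besides the shell and the picture viewer there is one more tool, called by a JSON object that holds its "api" and its "payload". send_rows: Moves the arm, as the interface text tells. Its arguments: {"type":"object","properties":{"offset":{"type":"array"},"twist":{"type":"array"},"hand":{"type":"number"}},"required":["offset","twist"]}

```bash
mkdir -p pics
cat > h.py <<'E'
import numpy as np, cv2
from bench import robot
def snap(n,f):
    c=robot.calibration(n); im=robot.get_image(n); cv2.imwrite(f'pics/{f}.png',im[:,:,::-1]); np.savez(f'pics/{f}.npz',K=c['intrinsics'],r=c['rvec'],t=c['tvec']); return im
def cal(f):
    d=np.load(f'pics/{f}.npz'); return np.array(d['K'],float),cv2.Rodrigues(np.array(d['r'],float).ravel())[0],np.array(d['t'],float).ravel()
def ray(f,uv,z):
    K,R,t=cal(f); c=-R.T@t; d=R.T@np.linalg.inv(K)@np.array([uv[0],uv[1],1.]); return c+d*(z-c[2])/d[2]
def proj(f,P):
    K,R,t=cal(f); q=(np.atleast_2d(P)@R.T+t)@K.T; return q[:,:2]/q[:,2:]
def st():
    s=robot.observe(); print(s['time_s'],np.round(s['position'],1),np.round(s['ee_rot'],3).tolist(),np.round(s['wrist_force'],1),s['finger_gap'],s['finger_force'],np.round(s['qpos'],2)); return s
E
python3 - <<'E'
from h import *
st()
a=snap('scene','s0');b=snap('side','d0');w=snap('wrist','w0')
for f in['s0','d0','w0']:
    K,R,t=cal(f);print(f,-R.T@t,R[2])
big=lambda i:cv2.resize(i,(800,600),interpolation=cv2.INTER_CUBIC)[:,:,::-1]
cv2.imwrite('pics/s0b.png',big(a));cv2.imwrite('pics/d0b.png',big(b))
E
```

```text
0.0 [197.6 592.7 403.9] [[-0.949, 0.316, -0.0], [0.316, 0.949, -0.002], [-0.0, -0.002, -1.0]] [-0.5 -1.   1. ] 85.14794081255688 0.0 [-1.32  0.41 -0.01  1.6   0.01  1.13 -0.08]
s0 [-580.01092568 -883.20779274  760.75036493] [ 0.71489312  0.49809815 -0.49074031]
d0 [ -239.76850824 -1109.99580926   582.03528477] [ 0.54359079  0.72866471 -0.41660149]
w0 [125.70298966 615.56270416 372.40712923] [ 0.27903007 -0.09459289 -0.95561206]
```

View pics/s0b.png

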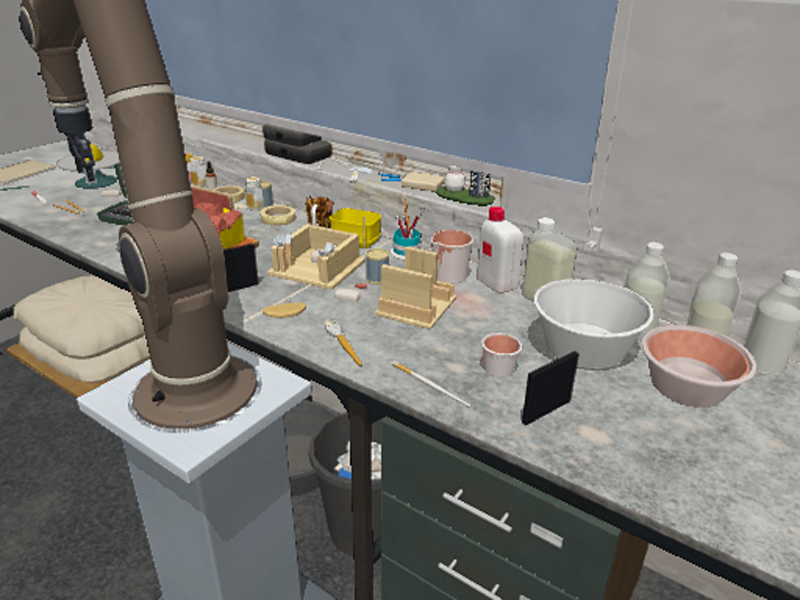

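View pics/d0b.png

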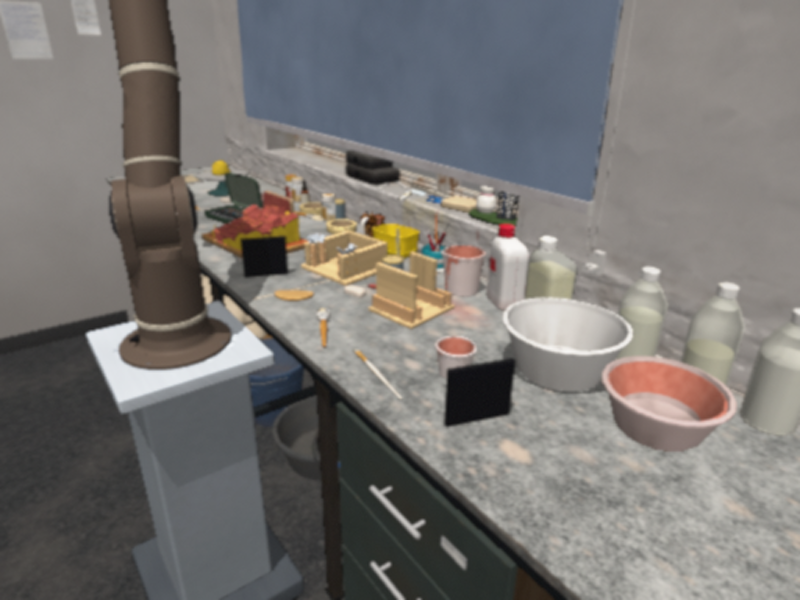

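The rack stands at scene (415,300) with the wide board in front and the narrow one behind. The frame is at scene (315,255), and black decoys stand at (550,385) and (240,265). I'll make enlarged crops of both views.

Run:
```python
from h import *
a=cv2.imread('pics/s0.png')[135:215,165:300]; b=cv2.imread('pics/d0.png')[135:215,185:300]
o=np.zeros((960//1,0,3),np.uint8)
A=cv2.resize(a,(800,474),interpolation=cv2.INTER_CUBIC); B=cv2.resize(b,(800,557),interpolation=cv2.INTER_CUBIC)
cv2.imwrite('pics/s0c.png',A);cv2.imwrite('pics/d0c.png',B)
k=800/135
print('rack ~',ray('s0',(415*.64,310*.64),10),ray('d0',(410*.64,305*.64),10))
print('frame ~',ray('s0',(315*.64,265*.64),12),ray('d0',(347*.64,262*.64),12))
```

```text
rack ~ [ 485.34517259 -177.58980156   10.        ] [ 508.30917664 -160.18872793   10.        ]
frame ~ [516.52958221 158.58430098  12.        ] [533.0127385  169.81302837  12.        ]
```

View pics/s0c.png

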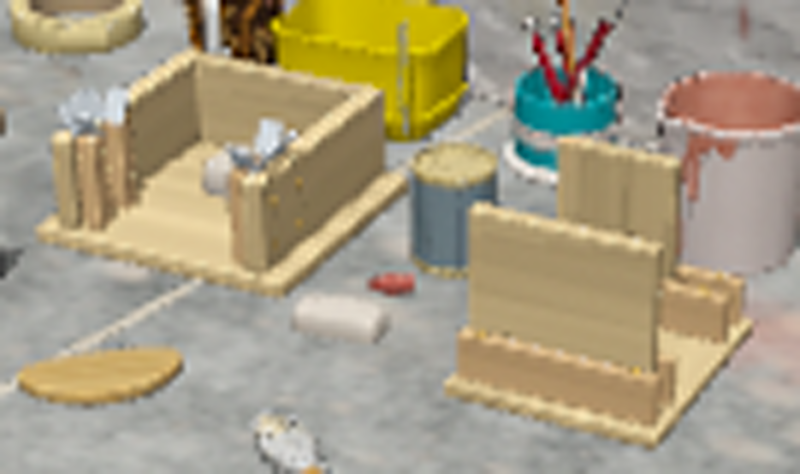

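View pics/d0c.png

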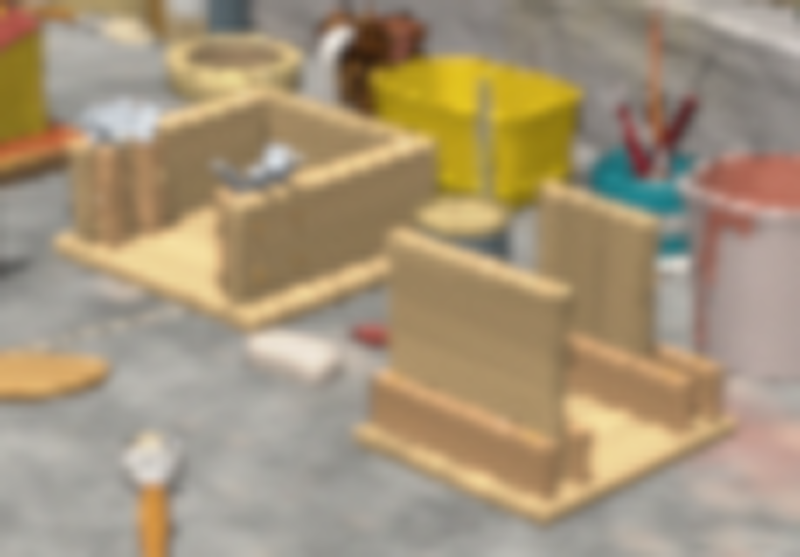

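```bash
cat > fit.py <<'E'
from h import *
from scipy.optimize import least_squares
def fit(obs,x0):
    def pose(p,P): c,s=np.cos(p[2]),np.sin(p[2]); P=np.array(P,float); return np.c_[p[0]+c*P[:,0]-s*P[:,1],p[1]+s*P[:,0]+c*P[:,1],P[:,2]]
    def res(p): return np.concatenate([(proj(f,pose(p,[P]))-uv).ravel() for f,P,uv in obs])
    r=least_squares(res,x0,x_scale=[10,10,.1]); print(np.round(r.x,3)); print(np.round(r.fun.reshape(-1,2),1).tolist()); return r.x
E
python3 - <<'E'
from fit import *
S=lambda u,v:((u+.5)/5.926-.5+165,(v+.5)/5.926-.5+135)
D=lambda u,v:((u+.5)/6.957-.5+185,(v+.5)/6.957-.5+135)
print('frame');fit([('s0',(-90,95,12),S(38,230)),('s0',(-90,-95,12),S(277,283)),('s0',(90,-95,12),S(407,175)),('d0',(-90,95,12),D(55,236)),('d0',(-90,-95,12),D(246,316))],[520,160,0])
print('wide');fit([('s0',(-6,60,120),S(470,208)),('s0',(-6,-60,120),S(655,250)),('s0',(6,-60,120),S(663,242)),('d0',(-6,60,120),D(391,234)),('d0',(-6,-60,120),D(560,298)),('d0',(6,-60,120),D(572,288))],[440,-170,0])
print('narrow');fit([('s0',(-6,40,120),S(558,142)),('s0',(-6,-40,120),S(675,165)),('d0',(-6,40,120),D(542,188)),('d0',(-6,-40,120),D(653,225))],[550,-170,0])
E
```

```text
frame
[5.25524e+02 1.61711e+02 1.80000e-01]
[[-0.8, -0.6], [0.0, 0.6], [0.2, 0.5], [-0.1, -0.3], [0.8, -0.1]]
wide
[ 4.59732e+02 -1.68006e+02  1.62000e-01]
[[-0.3, 0.3], [0.1, 0.7], [0.1, 0.6], [0.1, -0.7], [-0.2, -0.9], [0.4, -0.4]]
narrow
[ 5.65246e+02 -1.36469e+02  1.78000e-01]
[[0.1, 0.1], [0.4, 0.5], [-0.2, -0.6], [-0.2, -0.7]]
```

{"api": "send_rows", "payload": {"offset": [[-0.029,-0.0214,0],[-0.029,-0.0214,0],[-0.029,-0.0214,0],[-0.029,-0.0214,0],[-0.029,-0.0214,0],[-0.029,-0.0214,0],[-0.029,-0.0214,0],[-0.029,-0.0214,0],[-0.029,-0.0214,0],[-0.029,-0.0214,0],[-0.029,-0.0214,0],[-0.029,-0.0214,0],[-0.029,-0.0214,0],[-0.029,-0.0214,0]], "twist": [[0,0,0],[0,0,0],[0,0,0],[0,0,0],[0,0,0],[0,0,0],[0,0,7.7],[0,0,0],[0,0,0],[0,0,0],[0,0,0],[0,0,0],[0,0,0],[0,0,0]]}}

```text
time_s: 1.55
position: [459.5, 161.2, 404.7]
ee_rot: [[-0.898, 0.44, -0.0], [0.44, 0.898, 0.0], [0.0, 0.0, -1.0]]
wrist_force: [0.2, 0.6, -0.4]
finger_gap: 85.3
finger_force: 0.0
```

{"api": "send_rows", "payload": {"offset": [[0,0,0],[0,0,0],[0,0,0],[0,0,0],[0,0,0],[0,0,0],[0,0,0],[0,0,0]], "twist": [[0,0,7.8],[0,0,7.8],[0,0,7.8],[0,0,7.8],[0,0,7.8],[0,0,7.8],[0,0,7.5],[0,0,0]]}}

```text
time_s: 2.35
position: [459.0, 162.7, 404.5]
ee_rot: [[-0.164, 0.986, -0.0], [0.986, 0.164, -0.0], [-0.0, -0.0, -1.0]]
wrist_force: [0.2, 0.2, 0.1]
finger_gap: 85.7
finger_force: 0.0
```

Run:
```python
from h import *
st();w=snap('wrist','w1')
cv2.imwrite('pics/w1b.png',cv2.resize(w,(800,600),interpolation=cv2.INTER_CUBIC)[:,:,::-1])
```

```text
2.35 [459.  162.7 404.5] [[-0.164, 0.986, -0.0], [0.986, 0.164, -0.0], [-0.0, -0.0, -1.0]] [0.2 0.2 0.1] 85.74177461497905 0.0 [-0.77  0.17  0.38  1.94 -0.07  1.04 -0.19]
```

View pics/w1b.png

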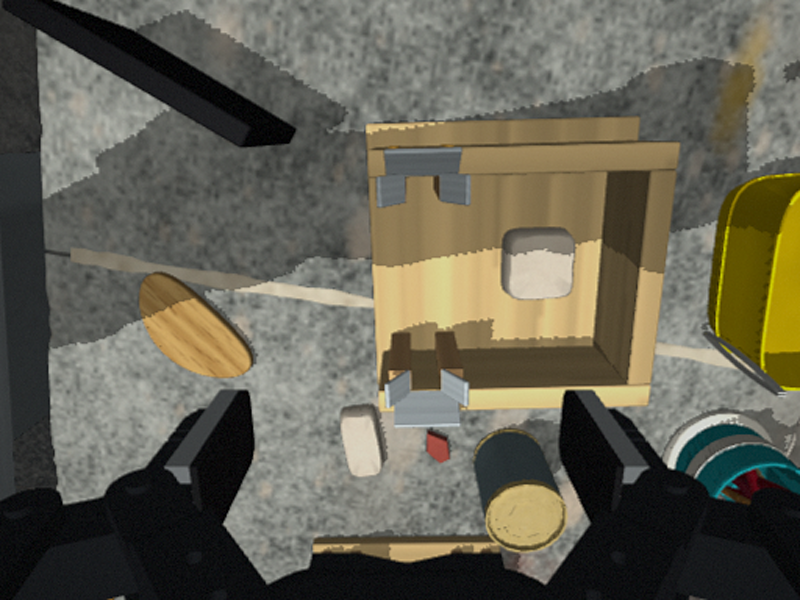

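Wrist view: the frame is well visible, with the +y groove lips at (420,180), the -y lips at (427,390), and the plaster block at (540,262). I'll enlarge the two groove areas side by side.

Run:
```python
import cv2,numpy as np
w=cv2.imread('pics/w1.png')
f=lambda r:cv2.resize(r,(400,400),interpolation=cv2.INTER_CUBIC)
cv2.imwrite('pics/w1c.png',np.hstack([f(w[70:150,230:310]),f(w[200:280,230:310])]))
```

```text
(no output)
```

View pics/w1c.png

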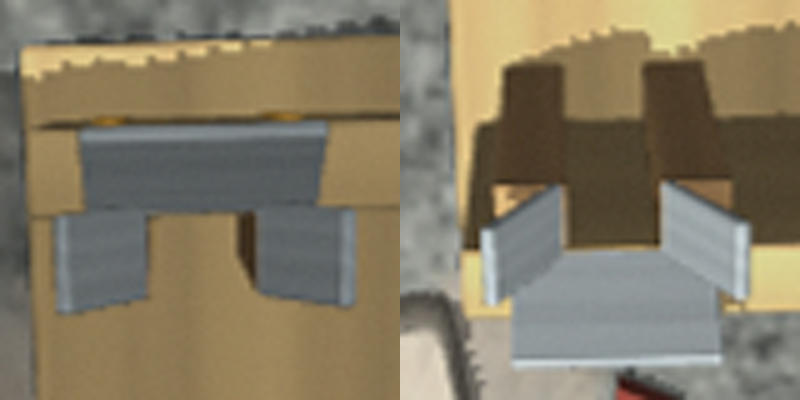

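Run:
```python
from fit import *
L=lambda u,v:((u+.5)/5-.5+230,(v+.5)/5-.5+70)
Q=lambda u,v:((u-400+.5)/5-.5+230,(v+.5)/5-.5+200)
a=[ray('w1',p,78) for p in (L(147,212),L(257,212),Q(562,248),Q(660,248))]
print(np.round(a,1))
A=(a[0]+a[1])/2;B=(a[2]+a[3])/2
print('seat',(A+B)/2,'len',np.linalg.norm(A-B),'yaw',np.arctan2(-(A-B)[0],(A-B)[1]),'w',np.linalg.norm(a[0]-a[1]),np.linalg.norm(a[2]-a[3]))
g=lambda u,v:(u*.64-.18,v*.64-.18)
fit([('w1',(-90,95,12),L(22,44)),('w1',(90,95,12),g(640,118)),('w1',(-90,65,78),L(31,212)),('w1',(-90,-80,78),g(379,411)),('w1',(-90,80,78),L(26,127))],[525,162,.17])
```

```text
[[448.7 214.7  78. ]
 [467.3 217.8  78. ]
 [472.8  87.   78. ]
 [491.6  90.1  78. ]]
seat [470.10189137 152.4131088   78.        ] len 130.00744430515184 yaw 0.187370604209499 w 18.82475751305249 19.0046181499917
[5.27867e+02 1.63183e+02 1.91000e-01]
[[2.8, -0.2], [4.9, -2.0], [-2.5, 1.4], [-1.9, 1.2], [-2.4, 0.3]]
```

Grooves measured: 130.0 mm apart and 18.8 mm wide, which matches the spec. The seat is at (470.1, 152.4) with yaw ≈ 0.185. Next I'll look at the rack.

{"api": "send_rows", "payload": {"offset": [[-0.0312,-0.0031,0],[-0.0312,-0.0031,0],[-0.0312,-0.0031,0],[-0.0312,-0.0031,0],[-0.0312,-0.0031,0],[-0.0312,-0.0031,0],[-0.0312,-0.0031,0],[-0.0312,-0.0031,0],[-0.0312,-0.0031,0],[-0.0312,-0.0031,0],[0,0,0],[0,0,0]], "twist": [[0,0,0],[0,0,0],[0,0,0],[0,0,0],[0,0,0],[0,0,0],[0,0,0],[0,0,0],[0,0,0],[0,0,0],[0,0,0],[0,0,0]]}}

```text
time_s: 3.6
position: [480.2, -150.6, 404.5]
ee_rot: [[-0.167, 0.986, -0.0], [0.986, 0.167, 0.0], [0.0, -0.0, -1.0]]
wrist_force: [-0.3, 0.4, 0.2]
finger_gap: 85.2
finger_force: 0.0
```

Run:
```python
from h import *
st();w=snap('wrist','w2')
cv2.imwrite('pics/w2b.png',cv2.resize(w,(800,600),interpolation=cv2.INTER_CUBIC)[:,:,::-1])
```

```text
3.6 [ 480.2 -150.6  404.5] [[-0.167, 0.986, -0.0], [0.986, 0.167, 0.0], [0.0, -0.0, -1.0]] [-0.3  0.4  0.2] 85.22637548184393 0.0 [-0.3   0.22  0.61  1.92 -0.14  1.05  0.53]
```

View pics/w2b.png

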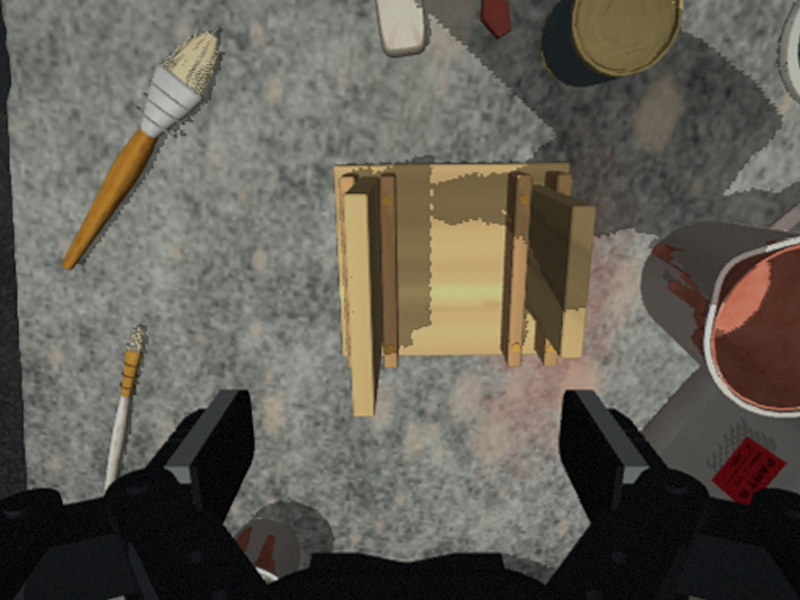

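The wide board's top face has corners (344,194), (369,194), (375,415), (353,415). The narrow board is on the right, at (569–595,206) to (561–582,356).

Run:
```python
from fit import *
g=lambda u,v:(u*.64-.18,v*.64-.18)
for q in ([(344,194),(369,194),(375,415),(353,415)],[(569,206),(595,206),(582,356),(561,356)]):
    a=np.array([ray('w2',g(*p),120) for p in q]); A=(a[0]+a[1])/2;B=(a[2]+a[3])/2
    print(np.round(a,1).tolist(),'c',(A+B)/2,'len',np.linalg.norm(A-B),'yaw',np.arctan2(-(A-B)[0],(A-B)[1]),'w',np.linalg.norm(a[0]-a[1]),np.linalg.norm(a[2]-a[3]))
```

```text
[[442.3, -108.9, 120.0], [454.0, -106.9, 120.0], [474.5, -223.0, 120.0], [462.8, -225.0, 120.0]] c [ 458.39524707 -165.95874954  120.        ] len 117.96330399933795 yaw 0.17436030435275507 w 11.867179484163584 11.898281435663794
[[549.0, -96.5, 120.0], [561.2, -94.4, 120.0], [575.6, -170.7, 120.0], [564.9, -172.6, 120.0]] c [ 562.68565497 -133.56222531  120.        ] len 77.68724692189406 yaw 0.19594496436411477 w 12.40821869260508 10.935647400076244
```

{"api": "send_rows", "payload": {"offset": [[-0.004,-0.008,0],[-0.004,-0.008,0],[-0.0035,-0.008,0],[0,0,0.025],[0,0,0.025],[0,0,0.025],[0,0,0.025],[0,0,0.025],[0,0,0.015],[0,0,0.0145],[0,0,0],[0,0,0]], "twist": [[0,0,-0.5],[0,0,0],[0,0,0],[0,0,0],[0,0,0],[0,0,0],[0,0,0],[0,0,0],[0,0,0],[0,0,0],[0,0,0],[0,0,0]]}}

```text
time_s: 4.85
position: [458.5, -165.8, 250.6]
ee_rot: [[-0.175, 0.985, -0.0], [0.985, 0.175, -0.0], [-0.0, -0.0, -1.0]]
wrist_force: [0.6, 0.2, 0.8]
finger_gap: 85.5
finger_force: 0.0
```

{"api": "send_rows", "payload": {"offset": [[0,0,0],[0,0,0],[0,0,0],[0,0,0],[0,0,0],[0,0,0],[0,0,0],[0,0,0],[0,0,0],[0,0,0]], "twist": [[0,0,0],[0,0,0],[0,0,0],[0,0,0],[0,0,0],[0,0,0],[0,0,0],[0,0,0],[0,0,0],[0,0,0]], "hand": 0.0}}

```text
time_s: 5.85
position: [458.8, -165.6, 250.4]
ee_rot: [[-0.175, 0.985, 0.0], [0.985, 0.175, 0.0], [0.0, 0.0, -1.0]]
wrist_force: [-1.4, 1.1, 5.4]
finger_gap: 11.2
finger_force: 59.0
```

{"api": "send_rows", "payload": {"offset": [[0,0,-0.005],[0,0,-0.01],[0,0,-0.01],[0,0,-0.01],[0,0,-0.015],[0,0,-0.02],[0,0,-0.02],[0,0,-0.02],[0,0,-0.02],[0,0,-0.02],[0,0,-0.005],[0,0,0],[0,0,0]], "twist": [[0,0,0],[0,0,0],[0,0,0],[0,0,0],[0,0,0],[0,0,0],[0,0,0],[0,0,0],[0,0,0],[0,0,0],[0,0,0],[0,0,0],[0,0,0]]}}

```text
time_s: 7.15
position: [458.4, -165.4, 404.6]
ee_rot: [[-0.175, 0.985, -0.001], [0.985, 0.175, 0.0], [0.0, -0.001, -1.0]]
wrist_force: [0.2, -0.7, -1.5]
finger_gap: 11.1
finger_force: 58.4
```

Run:
```python
from h import *
st();w=snap('wrist','w3')
cv2.imwrite('pics/w3b.png',cv2.resize(w,(800,600),interpolation=cv2.INTER_CUBIC)[:,:,::-1])
```

```text
7.15 [ 458.4 -165.4  404.6] [[-0.175, 0.985, -0.001], [0.985, 0.175, 0.0], [0.0, -0.001, -1.0]] [ 0.2 -0.7 -1.5] 11.095953749653397 58.42088520526886 [-0.29  0.19  0.63  1.95 -0.13  1.04  0.57]
```

View pics/w3b.png

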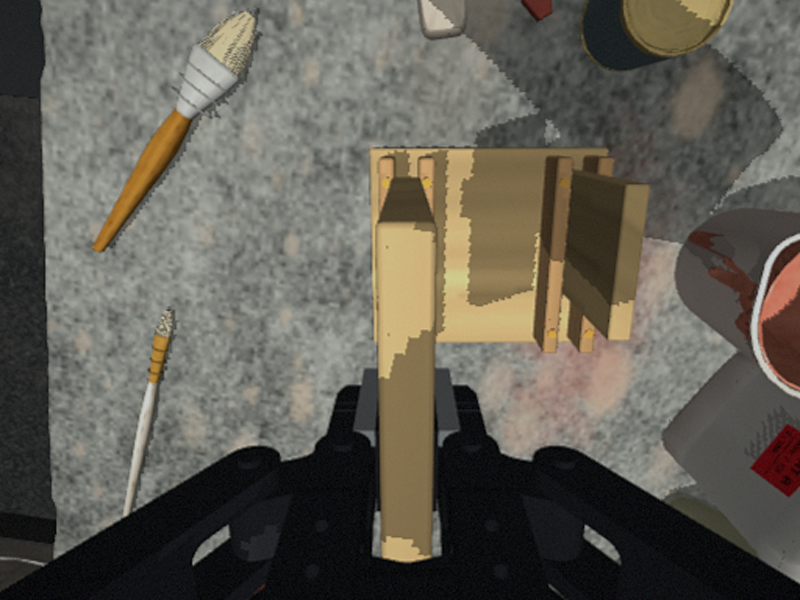

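The board is held. Its top-face corners are (377,222), (436,222), (431,560), (381,560), and its lower +y end edge is at v≈178. I'll check the position and tilt in hand.

Run:
```python
from fit import *
g=lambda u,v:(u*.64-.18,v*.64-.18)
r=lambda u,v,z:ray('w3',g(u,v),z)
zt=120+404.6-250.4
a=np.array([r(377,222,zt),r(436,222,zt),r(431,560,zt),r(381,560,zt)])
A=(a[0]+a[1])/2;B=(a[2]+a[3])/2
b=(r(386,178,zt-110)+r(424,178,zt-110))/2
print(np.round(a,1).tolist(),'c',(A+B)/2,'len',np.linalg.norm(A-B),'yaw',np.arctan2(-(A-B)[0],(A-B)[1]),np.linalg.norm(a[0]-a[1]));print('topend',A,'botend',b)
y=np.array([-.175,.985,0]);print('end pos along y', (A-[458.4,-165.4,0])@y,(b-[458.4,-165.4,0])@y,(B-[458.4,-165.4,0])@y)
```

```text
[[442.1, -108.5, 274.2], [453.0, -106.6, 274.2], [466.9, -184.2, 274.2], [455.5, -186.2, 274.2]] c [ 454.37231904 -146.37457578  274.2       ] len 78.80558060683005 yaw 0.17438773747202285 11.116467453571332
topend [ 447.53573027 -107.5694094   274.2       ] botend [ 446.88220393 -108.09372502  164.2       ]
end pos along y 58.86437894222759 58.46229516720931 -19.9746048934673
```

{"api": "send_rows", "payload": {"offset": [[0.01,0.002,0],[0.02,0.0045,0],[0.0281,0.006,0],[0.0281,0.006,0],[0.0281,0.006,0],[0.0281,0.006,0],[0.0281,0.006,0],[0.0281,0.006,0],[0.0281,0.006,0],[0.0281,0.006,0],[0.0281,0.006,0],[0.0181,0.0042,0],[0.01,0.0022,0],[0,0,0],[0,0,0],[0,0,0]], "twist": [[0,0,0],[0,0,0],[0,0,0],[0,0,0],[0,0,0],[0,0,0],[0,0,0],[0,0,0],[0,0,0],[0,0,0],[0,0,0],[0,0,-0.5],[0,0,0],[0,0,0],[0,0,0],[0,0,0]]}}

```text
time_s: 8.8
position: [470.3, 150.9, 405.2]
ee_rot: [[-0.181, 0.983, -0.0], [0.983, 0.181, -0.0], [-0.0, -0.0, -1.0]]
wrist_force: [0.5, -0.4, -0.4]
finger_gap: 11.7
finger_force: 58.4
```

Run:
```python
from h import *
st();w=snap('wrist','w4')
cv2.imwrite('pics/w4b.png',cv2.resize(w,(800,600),interpolation=cv2.INTER_CUBIC)[:,:,::-1])
```

```text
8.8 [470.3 150.9 405.2] [[-0.181, 0.983, -0.0], [0.983, 0.181, -0.0], [-0.0, -0.0, -1.0]] [ 0.5 -0.4 -0.4] 11.70554590919975 58.42316687107086 [-0.75  0.19  0.4   1.93 -0.08  1.04 -0.14]
```

View pics/w4b.png

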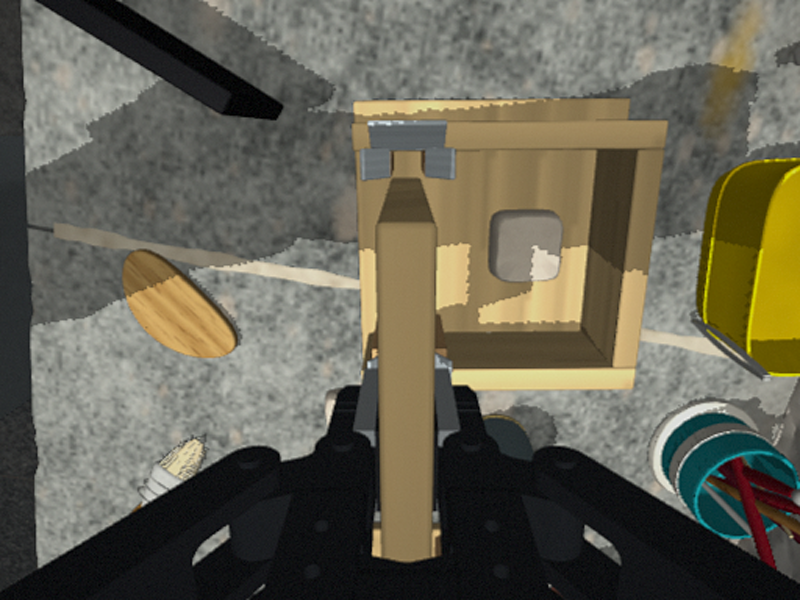

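Wrist view: the board sits aligned between the +y lips, (391–425,150). Descending.

{"api": "send_rows", "payload": {"offset": [[0.0015,0,0.01],[0,0,0.015],[0,0,0.015],[0,0,0.015],[0,0,0.01],[0,0,0.007],[0,0,0.006],[0,0,0.006],[0,0,0.006],[0,0,0.006],[0,0,0.006],[0,0,0]], "twist": [[0,0,0],[0,0,0],[0,0,0],[0,0,0],[0,0,0],[0,0,0],[0,0,0],[0,0,0],[0,0,0],[0,0,0],[0,0,0],[0,0,0]]}}

```text
time_s: 10.05
position: [469.7, 153.8, 302.4]
ee_rot: [[-0.183, 0.983, -0.001], [0.983, 0.183, -0.001], [-0.0, -0.001, -1.0]]
wrist_force: [0.9, 0.2, -0.5]
finger_gap: 11.5
finger_force: 58.4
```

{"api": "send_rows", "payload": {"offset": [[0,0,0.006],[0,0,0.006],[0,0,0.006],[0,0,0.006],[0,0,0.006],[0,0,0.006],[0,0,0.005],[0,0,0.003],[0,0,0],[0,0,0]], "twist": [[0,0,0],[0,0,0],[0,0,0],[0,0,0],[0,0,0],[0,0,0],[0,0,0],[0,0,0],[0,0,0],[0,0,0]]}}

```text
time_s: 11.05
position: [470.0, 153.8, 259.2]
ee_rot: [[-0.183, 0.983, 0.0], [0.983, 0.183, 0.0], [-0.0, 0.0, -1.0]]
wrist_force: [-0.0, 0.3, -1.7]
finger_gap: 11.2
finger_force: 58.4
```

{"api": "send_rows", "payload": {"offset": [[0,0,0.002],[0,0,0.002],[0,0,0.001],[0,0,0.001],[0,0,0],[0,0,0]], "twist": [[0,0,0],[0,0,0],[0,0,0],[0,0,0],[0,0,0],[0,0,0]]}}

```text
time_s: 11.65
position: [469.9, 153.8, 253.2]
ee_rot: [[-0.183, 0.983, 0.0], [0.983, 0.183, 0.0], [0.0, 0.0, -1.0]]
wrist_force: [0.4, 0.9, -1.2]
finger_gap: 11.2
finger_force: 58.4
```

{"api": "send_rows", "payload": {"offset": [[0,0,0.001],[0,0,0],[0,0,0]], "twist": [[0,0,0],[0,0,0],[0,0,0]]}}

```text
time_s: 11.95
position: [470.1, 153.8, 252.4]
ee_rot: [[-0.183, 0.983, 0.0], [0.983, 0.183, 0.0], [0.0, 0.001, -1.0]]
wrist_force: [-0.5, 0.0, 4.1]
finger_gap: 11.5
finger_force: 58.8
```

{"api": "send_rows", "payload": {"offset": [[0,0,0.001],[0,0,0],[0,0,0]], "twist": [[0,0,0],[0,0,0],[0,0,0]]}}

```text
time_s: 12.25
position: [470.2, 153.8, 252.4]
ee_rot: [[-0.183, 0.983, 0.001], [0.983, 0.183, 0.001], [0.001, 0.001, -1.0]]
wrist_force: [-3.9, -1.1, 15.9]
finger_gap: 11.3
finger_force: 60.9
```

The board touched the floor at exactly the expected height. Releasing and retreating.

{"api": "send_rows", "payload": {"offset": [[0,0,-0.001],[0,0,0],[0,0,0],[0,0,0],[0,0,0],[0,0,0],[0,0,0],[0,0,0],[0,0,0],[0,0,0]], "twist": [[0,0,0],[0,0,0],[0,0,0],[0,0,0],[0,0,0],[0,0,0],[0,0,0],[0,0,0],[0,0,0],[0,0,0]], "hand": 0.06}}

```text
time_s: 13.25
position: [469.9, 153.8, 252.2]
ee_rot: [[-0.183, 0.983, 0.0], [0.983, 0.183, 0.0], [0.0, 0.0, -1.0]]
wrist_force: [-0.4, 0.4, 0.6]
finger_gap: 60.0
finger_force: 0.0
```

{"api": "send_rows", "payload": {"offset": [[0,0,-0.005],[0,0,-0.01],[0,0,-0.02],[0,0,-0.03],[0,0,-0.03],[0,0,-0.03],[0,0,-0.025],[0,0,0],[0,0,0]], "twist": [[0,0,0],[0,0,0],[0,0,0],[0,0,0],[0,0,0],[0,0,0],[0,0,0],[0,0,0],[0,0,0]]}}

```text
time_s: 14.15
position: [469.8, 153.7, 403.0]
ee_rot: [[-0.183, 0.983, 0.001], [0.983, 0.183, 0.001], [0.001, 0.002, -1.0]]
wrist_force: [-0.3, 0.2, -0.4]
finger_gap: 59.7
finger_force: 0.0
```

Run:
```python
from h import *
st();w=snap('wrist','w5');s=snap('scene','s5')
a=cv2.resize(w,(512,384))[:,:,::-1]; b=cv2.resize(s[135:215,165:300],(288,171),interpolation=cv2.INTER_CUBIC)[:,:,::-1]
o=np.zeros((384,800,3),np.uint8);o[:,:512]=a;o[:171,512:]=b
cv2.imwrite('pics/w5b.png',o)
```

```text
14.15 [469.8 153.7 403. ] [[-0.183, 0.983, 0.001], [0.983, 0.183, 0.001], [0.001, 0.002, -1.0]] [-0.3  0.2 -0.4] 59.69364645064968 0.0 [-0.76  0.19  0.4   1.93 -0.09  1.04 -0.14]
```

View pics/w5b.png

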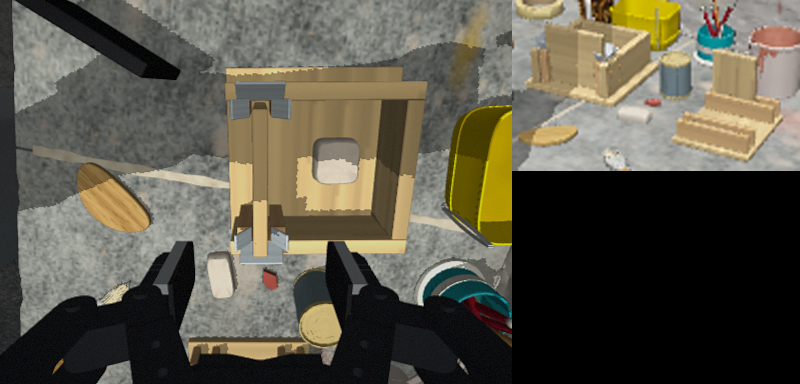

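The board stands upright in both grooves, with its top face from (260,108) to (260,255). The narrow board is still standing in the rack.

```bash
python3 -c "
from bench import robot
print(robot.close_job())"
```

```text
the job is handed in; nothing more can be done
None
```

The wide board is standing in both grooves on the frame's floor and has been released, the narrow board is still upright in its rack slot, and the job was handed in at about 14 s, though no verdict came back.

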